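# Report a misplaced hammer face

### The job

One amber hammer face has been put by mistake into the bin of white faces. Point at that face, holding the fingertips close above it (within about 5 cm) for two seconds, then point in the same way for two seconds at the bin of amber faces, where it belongs, with the fingertips over the middle of that bin and within about 5 cm above its walls; then press the green button down to log the report. Do not touch the bins, the faces or anything else loose, pick nothing up, leave the red button unpressed, and finish with the green button released and the arm clear.

Things in the scene. Friction and masses are not known exactly. Their poses are not given: they have to be found in the camera images.
- stray_face: the misplaced amber hammer face, loose, standing on the stock in the white bin: a disc 34 mm across and 21 mm high with a narrower 27 mm top, 30 mm high in all. Origin: centre of its underside (45 mm above the bench); z up.
- white_bin: green plastic stock bin, fixed, 200 mm (own x) by 150 mm (own y), side and back walls 75 mm high, 5 mm thick, front wall (-x) 50 mm. Packed with white hammer faces: the layer's top is level at 45 mm, and three more faces lie on top of it along the back wall, up to 77 mm high. Origin: centre of the underside, on the bench; z up.
- amber_bin: green plastic stock bin, fixed, 200 mm (own x) by 150 mm (own y), side and back walls 75 mm high, 5 mm thick, front wall (-x) 50 mm. Packed with amber hammer faces: the layer's top is level at 45 mm, and three more faces lie on top of it along the back wall, up to 77 mm high. Origin: centre of the underside, on the bench; z up.
- red_bin: green plastic stock bin, fixed, 200 mm (own x) by 150 mm (own y), side and back walls 75 mm high, 5 mm thick, front wall (-x) 50 mm. Packed with red hammer faces: the layer's top is level at 45 mm, and three more faces lie on top of it along the back wall, up to 77 mm high. Origin: centre of the underside, on the bench; z up.
- green_button_top (a point): centre of the top of the green push button, a 36 mm disc on a fixed black housing on the bench; it is pressed straight down and springs back.
- green_button (a joint): travel of the green button in m: 0 released, 0.007 fully down (about 4 N); a press counts beyond 0.004.
- red_button_top (a point): centre of the top of the red push button, alike; not to be pressed.
- red_button (a joint): travel of the red button in m: 0 released, 0.007 fully down.
- bench_amber_face: bystander: a loose amber face like the misplaced one, but standing on the bench, not in a bin. Origin: centre of its underside.
- bench_white_face: bystander: a loose white face of the same size, standing on the bench. Origin: centre of its underside.
- hammer: bystander: a loose hammer, about 260 mm long and 26 mm high, lying on the bench to the robot's left.
- mallet: bystander: a loose two-faced mallet, 240 mm long with a wooden handle, lying on the bench to the robot's right, up to 40 mm high.
- tape_roll: bystander: a loose roll of tape, 100 mm across and 48 mm high, to the left of the bins.
- carton: bystander: a loose cardboard carton, 150 by 110 by 70 mm, to the right of the bins.
Mind the look-alikes: they are no part of the job. Leave any blue, purple or turquoise look-alike of the part that bears green_button_top alone.

How it is judged (in metres and radians):
On the way, in this order (a step that is already met when the one before it is completed fails the run):
1. the fingertips dwell close above the misplaced amber face (tool point within 20 mm sideways of its centre, fingertips less than about 65 mm above its top) (horizontal distance between the grasp point and stray_face below 0.02 m and z of the grasp point in the frame of stray_face between 0.049 and 0.118 m), for 1.7 s.
2. then the fingertips dwell close above the bin of amber faces (tool point over its inside, fingertips less than about 65 mm above its walls) (x of the grasp point in the frame of amber_bin between -0.09 and 0.09 m and y of the grasp point in the frame of amber_bin between -0.065 and 0.065 m and z of the grasp point in the frame of amber_bin between 0.064 and 0.163 m), for 1.7 s.
3. then the green button is pressed (value of joint green_button above 0.004 m), for 0.05 s.
At the end, for the whole second after the job is handed in: both buttons are up (under 1.5 mm), the misplaced face still stands at rest within 6 mm of where it was, and every loose bystander lies within 10 mm of where it was (value of joint each of green_button, red_button below 0.0015 m and distance of stray_face from where it was at the start of the episode below 0.006 m and linear speed of stray_face below 0.01 m/s and angle between stray_face's own z axis and vertical below 0.1 rad and distance of each of bench_amber_face, bench_white_face, hammer, mallet, tape_roll, carton from where it was at the start of the episode below 0.01 m); the robot touches nothing.
It fails at once if the misplaced face is touched, moved or lifted (contact force between any of the arm, the fingers and stray_face above 0.3 N or distance of stray_face from where it was at the start of the episode above 0.006 m).
It fails at once if a bin is touched (contact force between any of the arm, the fingers and white_bin above 0.5 N or contact force between any of the arm, the fingers and amber_bin above 0.5 N or contact force between any of the arm, the fingers and red_bin above 0.5 N).
It fails at once if the red button is pressed (value of joint red_button above 0.0015 m).
It fails at once if a loose bystander is touched, moved or lifted (distance of any of bench_amber_face, bench_white_face, hammer, mallet, tape_roll, carton from where it was at the start of the episode above 0.01 m or contact force between any of the arm, the fingers and bench_amber_face above 0.5 N or contact force between any of the arm, the fingers and bench_white_face above 0.5 N or contact force between any of the arm, the fingers and hammer above 0.5 N or contact force between any of the arm, the fingers and mallet above 0.5 N or contact force between any of the arm, the fingers and tape_roll above 0.5 N or contact force between any of the arm, the fingers and carton above 0.5 N).
It also fails if it takes over 58 s, if anything falls off the work surface, if the arm or the gripper's body presses on something with over 40 N, if the wrist force passes 120 N, or if a joint passes its speed limit or range.

### The arm

A 7-joint arm with a two-finger parallel gripper is mounted at the origin on the work surface. World frame = base frame: x ahead of the robot, y to its left, z up, the work surface at z = 0. Lengths are in mm, angles in rad, forces in N, time in s.
With the tool pointing down it reaches from about 400 to 850 mm from the base axis. Payload 4.4 kg.
Tool frame: the origin (TCP) lies between the finger pads, 19 mm behind the fingertips; this is the grasp point; z points along the fingers, y is the line along which they close (so a half turn about z gives the same grasp; the last joint's range is limited). The gripper opens to 94 mm and grips with 3 to 60 N. Pads are 16 mm wide; open, the fingers measure 119 mm over their backs; the gripper's body (75 mm by 177 mm) begins 78 mm behind the grasp point.
Start: joints at [-0.066, 0.628, 0.038, 1.517, -0.027, 0.996, -0.02], TCP at [650.014, 0.027, 224.278] pointing down, gripper open.
Joint ranges: [-3.06, 3.06], [-0.37, 2.12], [-1.25, 1.32], [0.18, 2.47], [-1.1, 4.24], [0.23, 1.98], [-2.94, 2.94]. Speed limits (rad/s): [2.57, 2.57, 3.14, 3.14, 3.14, 3.14, 3.14].

### API

Orientations are given as a unit quaternion [w, x, y, z].
In Python, from station import bot gives the robot as it stands.
- The arm moves only by the tool carry_out, never from a script. Its argument "commands" is a list that holds one entry, the list of rows, each a list of 4 numbers: the shift along the tool's x, y, z in mm, then the turn about the tool's z in rad. A call has 1 to 8 rows; each row is the pose to reach, as a shift and turn from the pose commanded when the call began, along the tool's axes at that moment; what a row does not reach only later rows make up. A row lasts 1/8 s, in which the tool goes at most 62.5 mm and 10.7 degrees, less where a joint would pass 70% of its speed; a pose out of reach is approached as far as the arm can. A call with a gripper value outside its range is refused whole. "claw" is the closure, from -1 (fully open) to 1 (shut), set as the call begins (left out, the last holds). The fingers move at their own pace and stop on an object; the grip force is fixed at half the most. Time passes only in rows, so rows that repeat a pose let the fingers close. It gives the time, the measured TCP pose, the force, the opening and the grip force at its end, in the units of the state.
- bot.observe(): the state, without advancing time (a new reading comes with each control period).
- bot.camera(name): name is "scene" or "side" or "wrist"; returns (picture, depth): 400x640x3 uint8, red, green, blue; 400x640 float32, mm along the optical axis (not along the pixel's ray), 0 where there is no reading.
- bot.camera_params(name): a dict with "fov_y" (degrees; the focal length in pixels is half the picture's height over the tangent of half this angle, whatever the lens; pixels are square), "cx", "cy" (the principal point, pixels), "k1" (the pictures are not rectified: a ray, as slopes to the right and down, at radius r is drawn at 1 + k1 r^2 times it, then the intrinsics apply), "extrinsics" (4x4, takes a point from world to camera coordinates). Camera axes: x right, y down, z forward; pixel columns grow to the right and rows downward; lengths in mm; the calibration is good to about 2 mm. A picture is of the moment at which its call begins: read the wrist's pose just before it. camera_params takes no time and is no camera call; for the wrist camera it gives the pose at the moment of the call.
- bot.close_job(): hands the job in; it is judged then, once.
Trained networks look in the newest picture that a camera, given by its name, has taken for a name from the list of things; names that differ only in an ending like _2 or _b are one class to them, and where a whole thing is asked for, a point or a joint stands for the part that bears it (a point fixed in the world has none). Each returns a list of dicts, best first, with "score" (0 to 1); they miss things now and then, are a little off and sometimes report something else, mostly with a low value. They report only what shows in the picture. A call takes as long as a camera call. They do not tell look-alikes from the thing itself.
- bot.boxes_of(label, camera): "box" ([left, top, right, bottom] in pixels, round what is visible of it).
- bot.masks_of(label, camera): "region" (400x640 bool, what is visible of it) and "box" ([left, top, right, bottom] in pixels, round what is visible of it).
- bot.place_of(label, camera): "centre" ([column, row] in pixels: a listed point, or the origin of a listed thing).
The state is a dict: "clock": time; "q": joint angles; "qd": joint speeds; "effort": joint torques, N m; "tool_pos": TCP position; "tcp_rot": TCP orientation; "force": force on the tool from outside, world axes, zero at the start; "wrist_torque": the same for the moment, N m; "width": finger opening in mm; "grip_force": force on a finger pad.
Only numpy, scipy, OpenCV 4.12 (cv2) and the standard library are available. Lean on these libraries where they do the work, as an engineer would, in place of code of your own. Each camera call takes 0.05 s, during which the arm holds its last target. There are 200 camera calls.

## Working session

There is one attempt and no reset: what is moved stays moved. The work goes in short steps, Python scripts to look and compute and a tool call to move; the robot and the scene stay as the last step left them, time stands still between calls to the robot, and variables do not carry over. Pictures are saved under pics/ and viewed, at most 10 in all, crops included, and the job is handed in when it is done.

Besides the shell and the picture viewer there is one more tool, called after ">>>" by a JSON object that holds its "op" and its "data", one argument or row to a line. carry_out: Moves the arm, as the interface text tells. Its arguments: {"type":"object","properties":{"commands":{"type":"array","items":{"type":"array","items":{"type":"array","items":{"type":"number"}}}},"claw":{"type":"number"}},"required":["commands"]}

```bash
mkdir -p pics; cat > h.py <<'E'
from station import bot
import numpy as np, cv2
def deproj(cam,P,u,v,d=None,z=None):
    f=200/np.tan(np.radians(P["fov_y"]/2)); k=P["k1"]
    a=np.array([(u-P["cx"])/f,(v-P["cy"])/f]); s=a.copy()
    for _ in range(20): s=a/(1+k*(s@s))
    E=np.array(P["extrinsics"]);R=E[:3,:3];t=E[:3,3]
    o=-R.T@t; r=R.T@np.array([s[0],s[1],1])
    if z is not None: d=(z-o[2])/r[2]
    return o+d*r
def snap(cam):
    P=bot.camera_params(cam); im,d=bot.camera(cam); return im,d,P
E
python3 - <<'E'
from h import *
print(bot.observe())
for c in("scene","side"):
    im,d,P=snap(c); cv2.imwrite(f"pics/{c}1.png",im[...,::-1])
    for l,z in [("stray_face",60),("white_bin",0),("amber_bin",0),("red_bin",0),("green_button_top",None),("red_button_top",None)]:
        for r in bot.place_of(l,c)[:3]:
            u,v=r["centre"]; dd=d[int(min(max(v,0),399)),int(min(max(u,0),639))]
            print(c,l,round(r["score"],2),np.round([u,v]),"depth pt",np.round(deproj(c,P,u,v,d=dd)),"z0" , None if z is None else np.round(deproj(c,P,u,v,z=z)))
E
```

```text
{'clock': 0.0, 'q': array([-0.0658007 ,  0.62929742,  0.03847327,  1.51831633, -0.02701845,
        0.99632649, -0.01996535]), 'qd': array([-0.00068285,  0.00014806,  0.00042912, -0.00097007, -0.00060807,
        0.00120091,  0.0007515 ]), 'effort': array([ 1.05774864e-04, -5.49729431e+01,  1.14371493e+00, -1.86633307e+01,
       -5.21096285e-02,  2.37884105e-02,  1.36332897e-04]), 'tool_pos': array([6.49386168e+02, 1.77699245e-02, 2.23402769e+02]), 'tcp_rot': array([-6.38188825e-04,  7.07106080e-01,  7.07106891e-01, -6.54861944e-04]), 'force': array([0.13540266, 0.24913593, 0.03357652]), 'wrist_torque': array([-0.0238835 ,  0.02638519,  0.02043458]), 'grip_force': 0.0, 'width': 93.92504719101484}
scene stray_face 0.43 [337. 208.] depth pt [556.  14.  50.] z0 [566.   6.  60.]
scene white_bin 0.68 [345. 230.] depth pt [665. -46.  73.] z0 [604.   8.   0.]
scene amber_bin 0.94 [393. 208.] depth pt [665. 137.  62.] z0 [614. 197.   0.]
scene red_bin 0.57 [298. 203.] depth pt [435. -43.  19.] z0 [414. -29.   0.]
scene red_bin 0.55 [284. 271.] depth pt [ 659. -239.   35.] z0 [ 631. -223.   
[... 277 characters left out ...]
[448.  92.  25.] z0 None
scene red_button_top 0.63 [438. 186.] depth pt [644. 368.  24.] z0 None
side white_bin 0.9 [295. 201.] depth pt [589.  28.  40.] z0 [602.  -1.   0.]
side amber_bin 0.93 [264. 265.] depth pt [593. 227.  42.] z0 [606. 209.   0.]
side red_bin 0.93 [312. 145.] depth pt [ 603. -151.   74.] z0 [ 629. -223.    0.]
side green_button_top 0.66 [398. 200.] depth pt [332. -77.  20.] z0 None
side green_button_top 0.65 [363. 172.] depth pt [ 445. -144.   23.] z0 None
side green_button_top 0.58 [365. 199.] depth pt [418. -53.  17.] z0 None
side red_button_top 0.61 [339. 238.] depth pt [450.  93.  22.] z0 None
side red_button_top 0.26 [326. 104.] depth pt [ 632. -373.   49.] z0 None
```

View pics/scene1.png

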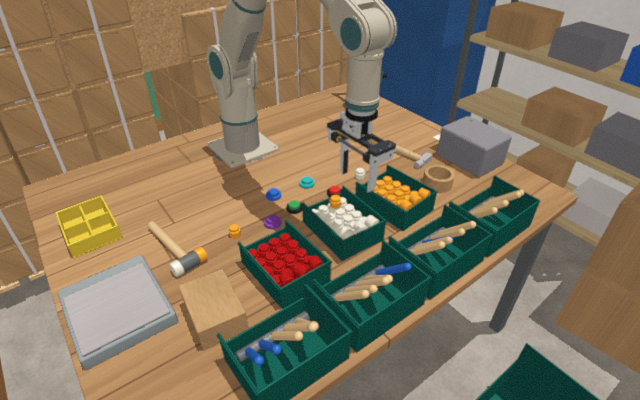

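View pics/side1.png

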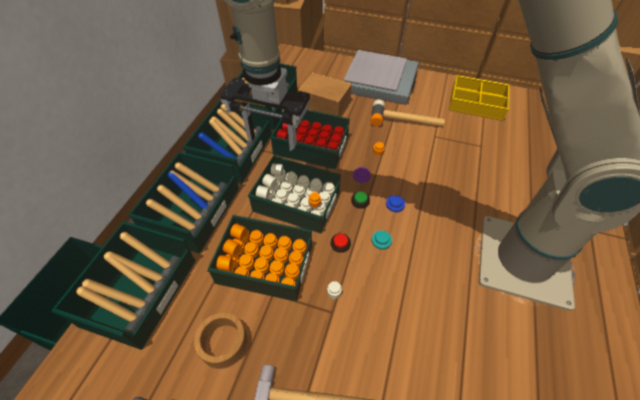

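Scene: the stray face is at about (336,200) and the green button at (294,206). Side: the stray is at (315,199), the green button at (361,198), and the red at (341,241). The blue, turquoise and purple buttons are look-alikes. I'll measure by colour from both views.

```bash
python3 - <<'E'
from h import *
for c,win in (("scene",{"stray":(322,190,350,212),"green":(284,198,304,216)}),("side",{"stray":(303,188,327,210),"green":(348,186,374,210),"red":(328,230,354,252)})):
    im,d,P=snap(c); hsv=cv2.cvtColor(im,cv2.COLOR_RGB2HSV).astype(int)
    for n,(a,b,e,f) in win.items():
        H,S,V=[hsv[b:f,a:e,i] for i in range(3)]
        m={"stray":(H>8)&(H<24)&(S>170)&(V>150),"green":(H>45)&(H<75)&(S>120)&(V>70),"red":((H<5)|(H>174))&(S>150)&(V>100)}[n]
        v,u=np.nonzero(m); pts=np.array([deproj(c,P,x+a,y+b,d=d[y+b,x+a]) for x,y in zip(u,v)])
        print(c,n,m.sum(),"px",u.mean()+a,v.mean()+b,"med",np.round(np.median(pts,0)),"zmax",np.round(np.percentile(pts[:,2],90)))
        top=pts[pts[:,2]>np.percentile(pts[:,2],90)-5]; print("  top pts mean",np.round(top.mean(0)),len(top))
        print("  ray@z",np.round(deproj(c,P,u.mean()+a,v.mean()+b,z=60 if n=="stray" else 23)))
E
```

```text
scene stray 115 px 334.7826086956522 201.02608695652174 med [544.  16.  66.] zmax 77.0
  top pts mean [540.  21.  76.] 41
  ray@z [537.  22.  60.]
scene green 83 px 293.90361445783134 205.0843373493976 med [440. -59.  21.] zmax 25.0
  top pts mean [453. -67.  39.] 51
  ray@z [441. -61.  23.]
side stray 132 px 314.15909090909093 198.87878787878788 med [536.  29.  71.] zmax 76.0
  top pts mean [537.  23.  74.] 68
  ray@z [539.  20.  60.]
side green 121 px 360.4710743801653 196.94214876033058 med [430. -53.  21.] zmax 23.0
  top pts mean [431. -53.  22.] 105
  ray@z [430. -52.  23.]
side red 162 px 340.358024691358 240.30864197530863 med [444.  96.  21.] zmax 24.0
  top pts mean [445.  95.  22.] 137
  ray@z [444.  97.  23.]
```

>>> {"op": "carry_out", "data": {
  "commands": [
    [[10,-50,0,0],[21,-100,10,0],[21,-112,30,0],[21,-112,30,0],[21,-112,30,0],[21,-112,30,0]]
  ],
  "claw": 1
}}

```text
clock: 1.55
tool_pos: [539.5, 20.9, 194.9]
tcp_rot: [0.001, 0.707, 0.707, 0.001]
force: [0.5, 0.3, -0.2]
width: 37.4
grip_force: 0.0
```

```bash
python3 - <<'E'
from h import *
s=bot.observe();print(s["tool_pos"],s["tcp_rot"],s["width"])
im,d,P=snap("wrist"); cv2.imwrite("pics/w1.png",im[...,::-1])
np.savez("w1.npz",im=im,d=d); 
import pickle;pickle.dump(P,open("w1.pkl","wb"))
for l,z in [("stray_face",45),("white_bin",0),("amber_bin",0),("green_button_top",23)]:
    for r in bot.place_of(l,"wrist")[:4]:
        u,v=r["centre"]; print(l,round(r["score"],2),np.round([u,v]),np.round(deproj(0,P,u,v,z=z)))
E
```

```text
[539.46033464  20.89055642 194.85279068] [6.50448712e-04 7.07260516e-01 7.06952364e-01 7.03011783e-04] 37.433288111002256
stray_face 0.79 [320. 195.] [534.  20.  45.]
white_bin 0.69 [367. 199.] [593.   3.   0.]
amber_bin 0.68 [381.  17.] [601. 209.   0.]
green_button_top 0.97 [238. 247.] [431. -53.  23.]
green_button_top 0.94 [163. 257.] [334. -67.  23.]
green_button_top 0.68 [159. 162.] [348.  55.  23.]
```

View pics/w1.png

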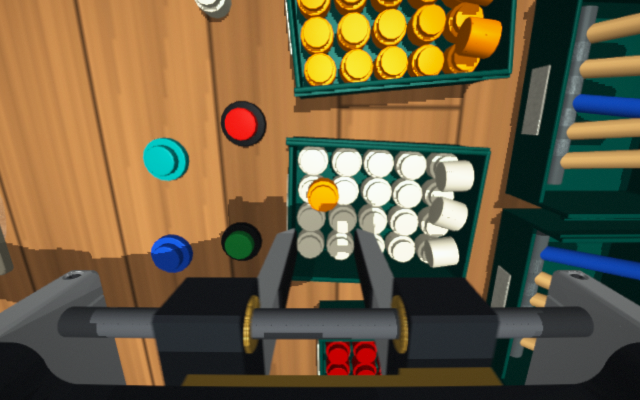

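The wrist view agrees with the others: stray at (322,194) → about (537,20), green button at (240,241) → (431,-53). I'll descend and dwell.

>>> {"op": "carry_out", "data": {
  "commands": [
    [[0,-2,40,0],[0,-2,65,0],[0,-2,65,0],[0,-2,65,0],[0,-2,65,0],[0,-2,65,0],[0,-2,65,0],[0,-2,65,0]]
  ]
}}

```text
clock: 2.8
tool_pos: [536.1, 21.1, 129.5]
tcp_rot: [0.0, 0.707, 0.707, 0.0]
force: [0.1, -0.1, 0.1]
width: 0.1
grip_force: 0.0
```

>>> {"op": "carry_out", "data": {
  "commands": [
    [[0,0,0,0],[0,0,0,0],[0,0,0,0],[0,0,0,0],[0,0,0,0],[0,0,0,0],[0,0,0,0],[0,0,0,0]]
  ]
}}

```text
clock: 3.8
tool_pos: [536.0, 21.0, 129.3]
tcp_rot: [-0.0, 0.707, 0.707, 0.0]
force: [-0.4, -0.2, 0.6]
width: 0.4
grip_force: 0.0
```

>>> {"op": "carry_out", "data": {
  "commands": [
    [[0,0,0,0],[0,0,0,0],[0,0,0,0],[0,0,0,0],[0,0,0,0],[0,0,0,0],[0,0,0,0],[0,0,0,0]]
  ]
}}

```text
clock: 4.8
tool_pos: [536.0, 21.0, 129.3]
tcp_rot: [-0.0, 0.707, 0.707, 0.0]
force: [-0.5, -1.0, 0.2]
width: 0.6
grip_force: 0.0
```

>>> {"op": "carry_out", "data": {
  "commands": [
    [[0,0,-40,0],[50,20,-50,0],[100,40,-50,0],[150,60,-50,0],[187,70,-40,0],[187,70,-5,0],[187,70,-5,0],[187,70,-5,0]]
  ]
}}

```text
clock: 5.8
tool_pos: [606.5, 207.3, 135.1]
tcp_rot: [0.0, 0.708, 0.707, 0.0]
force: [0.3, -0.6, 0.6]
width: 0.5
grip_force: 0.0
```

>>> {"op": "carry_out", "data": {
  "commands": [
    [[0,0,0,0],[0,0,0,0],[0,0,0,0],[0,0,0,0],[0,0,0,0],[0,0,0,0],[0,0,0,0],[0,0,0,0]]
  ]
}}

```text
clock: 6.8
tool_pos: [606.0, 208.0, 134.2]
tcp_rot: [-0.0, 0.707, 0.707, -0.0]
force: [-0.3, -0.2, 0.0]
width: 0.6
grip_force: 0.0
```

```bash
python3 - <<'E'
from h import *
print(bot.observe()["tool_pos"])
im,d,P=snap("wrist"); cv2.imwrite("pics/w2.png",im[...,::-1])
for l,z in [("amber_bin",0)]:
    for r in bot.place_of(l,"wrist")[:4]:
        u,v=r["centre"]; print(l,round(r["score"],2),np.round([u,v]),np.round(deproj(0,P,u,v,z=z)))
E
```

```text
[605.98322479 208.03601196 134.23174616]
amber_bin 0.63 [319. 200.] [600. 206.   0.]
```

View pics/w2.png

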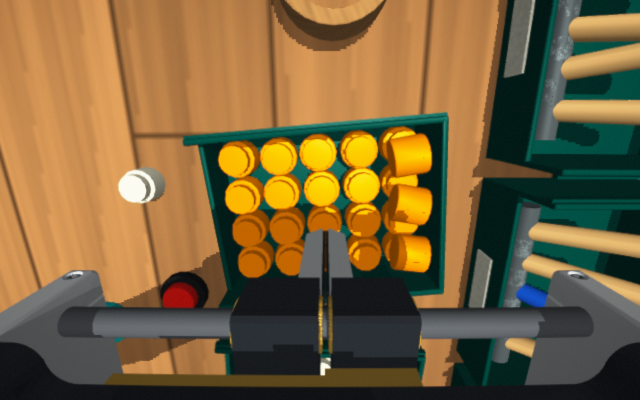

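>>> {"op": "carry_out", "data": {
  "commands": [
    [[0,0,0,0],[0,0,0,0],[0,0,0,0],[0,0,0,0],[0,0,0,0],[0,0,0,0],[0,0,0,0],[0,0,0,0]]
  ]
}}

```text
clock: 7.9
tool_pos: [606.0, 208.0, 134.3]
tcp_rot: [-0.0, 0.707, 0.707, 0.0]
force: [-0.5, -0.6, -0.2]
width: 0.5
grip_force: 0.0
```

The fingertips sit over the middle of the amber bin (about 330,205). I'll hold a little longer, then go high to the green button.

>>> {"op": "carry_out", "data": {
  "commands": [
    [[0,0,0,0],[0,0,0,0],[0,0,-50,0],[-40,-25,-70,0],[-90,-60,-70,0],[-140,-95,-70,0],[-190,-130,-70,0],[-240,-160,-70,0]]
  ]
}}

```text
clock: 8.9
tool_pos: [444.8, -33.5, 204.6]
tcp_rot: [0.0, 0.707, 0.707, 0.0]
force: [0.6, -1.1, -0.8]
width: 0.3
grip_force: 0.0
```

>>> {"op": "carry_out", "data": {
  "commands": [
    [[-21,-15,0,0],[-21,-15,50,0],[-21,-15,100,0],[-21,-15,120,0],[-21,-15,120,0],[-21,-15,120,0]]
  ]
}}

```text
clock: 9.65
tool_pos: [431.7, -53.0, 85.0]
tcp_rot: [0.001, 0.707, 0.707, 0.0]
force: [0.4, -0.1, -0.8]
width: 0.6
grip_force: 0.0
```

```bash
python3 - <<'E'
from h import *
print(bot.observe()["tool_pos"])
im,d,P=snap("side"); cv2.imwrite("pics/s3.png",cv2.resize(im[100:300,220:540,::-1],(800,500)))
E
```

```text
[431.73136307 -53.02567713  85.02123942]
```

View pics/s3.png

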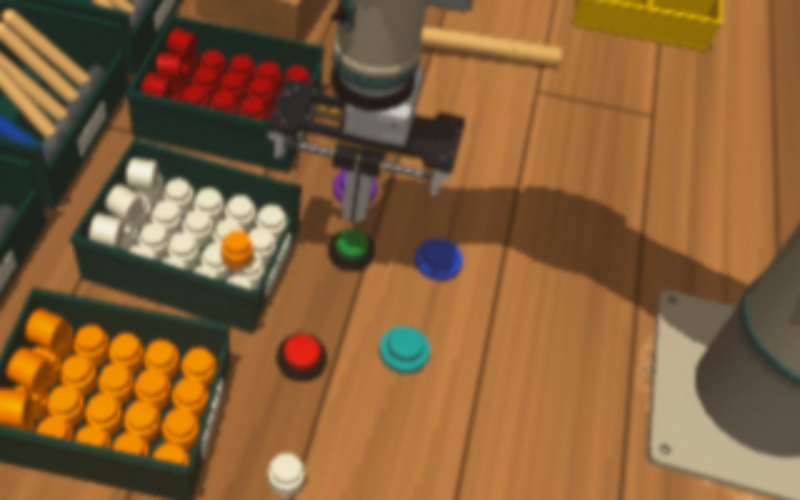

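The fingertips at (355,215) in the crop are right above the green button (350,245). Pressing down gradually.

>>> {"op": "carry_out", "data": {
  "commands": [
    [[0,0,20,0],[0,0,36,0],[0,0,40,0],[0,0,43,0],[0,0,46,0],[0,0,46,0],[0,0,46,0]]
  ]
}}

```text
clock: 10.58
tool_pos: [431.7, -53.5, 39.0]
tcp_rot: [0.001, 0.707, 0.707, 0.0]
force: [0.1, -1.7, 2.2]
width: 0.1
grip_force: 1.1
```

>>> {"op": "carry_out", "data": {
  "commands": [
    [[0,0,2,0],[0,0,4,0],[0,0,5,0],[0,0,5,0],[0,0,5,0]]
  ]
}}

```text
clock: 11.2
tool_pos: [431.7, -53.5, 34.6]
tcp_rot: [0.001, 0.707, 0.707, 0.0]
force: [-2.0, -1.7, 22.6]
width: 0.5
grip_force: 11.4
```

The force rose to 22 N, so the button is fully down. Retreating straight up.

>>> {"op": "carry_out", "data": {
  "commands": [
    [[0,0,-20,0],[0,0,-70,0],[0,0,-120,0],[0,0,-170,0],[0,0,-170,0],[0,0,-170,0],[0,0,-170,0]]
  ]
}}

```text
clock: 12.08
tool_pos: [429.9, -52.8, 201.9]
tcp_rot: [-0.001, 0.707, 0.707, -0.001]
force: [0.2, -0.0, -0.7]
width: 0.6
grip_force: 0.0
```

```bash
python3 - <<'E'
from h import *
s=bot.observe();print(s["tool_pos"],s["force"])
print(bot.close_job())
E
```

```text
[429.87025846 -52.75351077 201.9151833 ] [ 0.23912159 -0.02500394 -0.6551334 ]
the job is handed in; nothing more can be done
None
```

I pointed at the stray amber face and then at the amber bin for about two seconds each, pressed the green button fully down and released it, moved the arm clear, and handed the job in at about 12 s; no verdict came back.

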